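# Seat a test stick in the checker and hold the sprung rod at its marker

### The arm

A 7-joint arm with a two-finger parallel gripper is mounted at the origin on a cart in front of the work surface, level with it; the furniture and walls round the work are solid. World frame = base frame: x ahead of the robot, y to its left, z up, the work surface at z = 0. Lengths are in mm, angles in rad, forces in N, time in s.
With the tool pointing down it reaches from about 350 to 900 mm from the base axis. Payload 19.9 kg.
Tool frame: the origin (TCP) lies on the centre line of the jaws, within the pads' length; the fingertips stand 19 mm ahead of it and the grasp point (between the pads) is the TCP (r.tip_reach is the distance from the TCP to the fingertips, in mm); z points along the fingers, y is the direction in which the jaws open and shut (so a half turn about z gives the same grasp; the last joint's range is limited). The gripper opens to 85 mm and grips with 20 to 120 N. Pads are 22 mm wide; open, the fingers measure 114 mm over their backs; the gripper's body (76 mm by 85 mm) begins 54 mm behind the grasp point. The pads swing forward as they close: fully open they stand 13 mm farther back than shut.
Start: joints at [1.115, 0.417, -0.01, 1.614, 0.005, 1.111, -0.053], TCP at [251.301, -572.233, 250.26] pointing down, gripper open.
Joint ranges: [-2.81, 2.81], [-0.39, 2.02], [-1.27, 1.25], [0.06, 2.57], [-1.19, 4.33], [0.19, 2], [-2.82, 2.82]. Speed limits (rad/s): [1.89, 1.89, 2.39, 2.39, 3.01, 3.01, 3.01].

### API

Orientations are given as a 3x3 rotation matrix whose columns are the frame's x, y, z axes.
In Python, from bench import r, snapshot, order gives the robot as it stands.
- The arm moves only by the tool apply_moves, never from a script. Its argument "deltas" is a list of rows, each a list of 3 entries, a list of its own where there are three numbers: the closure, from 0 (fully open) to 1 (shut), then the shift along the world's x, y, z in cm, then the turn about the world's z in degrees. A call has 1 to 20 rows; each row is the pose to reach, as a shift and turn from the pose commanded when the call began; what a row does not reach only later rows make up. A row lasts 1/12 s, in which the tool goes at most 41.7 mm and 7.16 degrees, less where a joint would pass 70% of its speed; a pose out of reach is approached as far as the arm can. A call with a gripper value outside its range is refused whole. The fingers move at their own pace and stop on an object; "squeeze" is the grip in N (left out, the last holds). Time passes only in rows, so rows that repeat a pose let the fingers close. It gives the time, the measured TCP pose, the force and the opening at its end, in the units of the state.
- r.sense(): the state, without advancing time (a new reading comes with each control period).
- snapshot(name): name is "scene" or "top" or "wrist"; returns a dict with "img" (400x640x3 uint8, red, green, blue), "depth" (400x640 float32, mm along the optical axis (not along the pixel's ray), 0 where there is no reading), "K" (3x3 intrinsics, pixels), "extrinsics" (4x4, takes a point from world to camera coordinates); the wrist camera has in their place "tool_from_camera" (4x4, takes a point from camera to tool coordinates, whose origin is the TCP and whose axes are the flange's). Camera axes: x right, y up, looking along -z (the intrinsics and any distortion apply to the point x, -y, -z); pixel columns grow to the right and rows downward; lengths in mm; the calibration is good to about 2 mm. A picture is of the moment at which its call begins: read the wrist's pose just before it.
- order.job_done(): hands the job in, once; it reports no verdict.
The state is a dict: "time_s": time; "joint_positions": joint angles; "qvel": joint speeds; "joint_efforts": joint torques, N m; "ee_pos": TCP position; "tool_rot": TCP orientation; "ft_force": force on the tool from outside, world axes, zero at the start; "moment": the same for the moment, N m; "grip_width": finger opening in mm.
Only numpy, scipy, OpenCV 4.12 (cv2) and the standard library are available. Lean on these libraries where they do the work, as an engineer would, in place of code of your own. Each camera call takes 0.05 s, during which the arm holds its last target.

### The job

Check the green test stick: push one end of it, lying flat, fully home into the slot of the stick checker and let go of it there. Then take the yellow tab of the checker's sprung telescoping rod, pull the rod out until its black pointer lines up with the red marker on the rail, and finish while still holding it there against its spring. Leave the marker as it is set and the other things on the worktop where they lie.

Things in the scene. Friction and masses are not known exactly. Their poses are not given: they have to be found in the camera images.
- checker: the stick checker, a low grey and white instrument fixed on the worktop; origin under its base. Its x axis points away from the robot (into the slot; the rod pulls out along -x), y left, z up. Base 120 mm in x, y -100 to +125 mm, 10 mm thick. Slot head at y -65 mm (x -60 to +42, top 39 mm up), middle panel (top 54 mm up), rod housing at y +65 mm (x -40 to +59, top 43 mm up)
- slot_mouth (a point): middle of the slot's open mouth, which faces the robot (-x of the checker), 17.5 mm above the worktop; axes as the checker's. Slot floor 10 mm above the worktop; straight part 27 mm wide, 15 mm high; the first 16 mm flare to 38 mm wide, 20 mm high. A support tongue (14 mm wide, top 10 mm up, bare worktop beside it) reaches 93 mm out in front and keeps a stick level when let go
- slot_end (a point): middle of the solid stop at the slot's inner end, 50 mm behind the mouth, 17.5 mm above the worktop; axes as the checker's. With its end on the stop, the stick's centre is 75 mm out along -x from here, 25 mm before the mouth
- green_centre (a point): green test stick for a metal detector, a plain flat plastic bar 150 x 22 x 9 mm, 35 g, lying flat on the worktop. Point at its centre (4.5 mm above its underside); its y axis runs along its 150 mm length, z is up. This is the one to seat, either end first
- green_stick: the same green stick; origin at the middle of its underside, y along its length
- red_centre (a point): red test stick for a metal detector, a plain flat plastic bar 150 x 22 x 9 mm, 35 g, lying flat on the worktop. Point at its centre (4.5 mm above its underside); its y axis runs along its 150 mm length, z is up. Leave it alone
- blue_centre (a point): blue test stick for a metal detector, a plain flat plastic bar 150 x 22 x 9 mm, 35 g, lying flat on the worktop. Point at its centre (4.5 mm above its underside); its y axis runs along its 150 mm length, z is up. Leave it alone
- pull_tab (a point): centre of the upright yellow pull tab on the telescoping rod, 62 mm above the worktop, 100 mm in front of the checker's origin when home; axes as the checker's. Tab 12 mm thick (x), 34 mm wide (y), from 39 to 79 mm above the worktop, over the rod (sleeve top 42 mm up); can be pinched from above front-to-back with fingertips 45 mm or more above the worktop
- pull_rod (a joint): how far the rod is pulled out along the checker's -x, m: 0 home, 0.09 end stop; the spring pulls it home with about 4 N at 0, rising by 90 N/m (10 N at 0.065). It springs back when let go
- pointer_tip (a point): tip of the black pointer that sticks out sideways (+y) from the rod under the tab, 34 mm from the rod's axis, 32 mm above the worktop; moves with the rod
- marker_mid (a point): middle of the upper edge, on the rod's side, of the red marker: a block 10 mm wide (x) clamped on the scale rail (12 mm high, 114 mm left of the checker's origin, reaching out to x = -205 mm). Axes as the checker's. The pointer is at the mark when its tip has the same x in the checker's frame, within half the block's width; they are then 6 mm apart in y
- marker (a joint): where the marker is clamped, m: equals the rod's pull-out at which the pointer is exactly at the mark (0.045 to 0.075). A stiff clamp: not to be moved
- pen: red ball pen, 12 x 142 x 12 mm, origin under its middle; bystander, leave alone
- tape: roll of tan tape lying flat, 100 mm across, 25 mm high, origin under its middle; bystander, leave alone
- stapler: blue and black stapler, 34 x 135 x 46 mm, origin under its middle; bystander, leave alone
- pot: sample pot with a white lid and pinkish body, 50 mm across, 66 mm high, origin under its middle; bystander, leave alone

How it is judged (in metres and radians):
On the way, in this order (a step that is already met when the one before it is completed fails the run):
1. the green stick is fully home in the slot and let go (x of green_centre in the frame of slot_end between -0.082 and -0.065 m and y of green_centre in the frame of slot_end between -0.01 and 0.01 m and z of green_centre in the frame of slot_end between -0.01 and 0.01 m and angle between the y axis of green_centre and the x axis of slot_end, either way round below 0.2 rad and contact force between the fingers and green_stick below 0.1 N), for 0.3 s.
2. the rod is pulled out with its pointer at the red marker, held by the fingers (x of pointer_tip in the frame of marker_mid between -0.005 and 0.005 m and contact force between the fingers and pull_rod above 3 N), for 0.3 s.
At the end, for the whole second after the job is handed in: the green stick lies in the slot with its end within 7 mm of the stop, not touched by the fingers; the fingers hold the rod (more than 3 N of contact) still, with its pointer within 5 mm of the middle of the red marker along the rod (all of step 1 and all of step 2 and velocity of joint pull_rod between -0.01 and 0.01 m/s and linear speed of green_stick below 0.02 m/s); the arm keeps its last pose, push and grip.
It fails at once if the red marker is shifted by more than 4 mm (distance of marker_mid from where it was at the start of the episode above 0.004 m).
It fails at once if another thing on the worktop is moved by more than 30 mm (distance of any of red_centre, blue_centre, pen, tape, stapler, pot from where it was at the start of the episode above 0.03 m).
It also fails if it takes over 53 s, if anything falls off the work surface, if the arm or the gripper's body presses on something with over 40 N, if the wrist force passes 120 N, or if a joint passes its speed limit or range.

## Working session

There is one attempt and no reset: what is moved stays moved. The work goes in short steps, Python scripts to look and compute and a tool call to move; the robot and the scene stay as the last step left them, time stands still between calls to the robot, and variables do not carry over. Pictures are saved under pics/ and viewed, and the job is handed in when it is done.

Besides the shell and the picture viewer there is one more tool, called after ">>>" by a JSON object that holds its "api" and its "payload". apply_moves: Moves the arm, as the interface text tells. Its arguments: {"type":"object","properties":{"deltas":{"type":"array"},"squeeze":{"type":"number"}},"required":["deltas"]}

```bash
ls; mkdir -p pics; cat > h.py <<'E'
import numpy as np, cv2
from bench import r, snapshot, order
def save(n,f):
    s=snapshot(n); cv2.imwrite('pics/'+f,s['img'][:,:,::-1]); np.savez('pics/'+f+'.npz',**{k:v for k,v in s.items()}); return s
E
python3 - <<'E'
from h import *
print(r.sense())
for n in ['scene','top']:
    s=save(n,n+'1.png'); print([k for k in s]); print(s['K'],s['extrinsics'])
E
```

```text
pics
{'time_s': 0.0, 'joint_positions': array([ 1.11550978,  0.41798038, -0.01032505,  1.61415465,  0.00466618,
        1.11067631, -0.05295156]), 'qvel': array([-1.76932470e-03, -1.15401922e-03,  1.86756827e-04, -6.53690441e-04,
       -4.28048616e-04, -6.01914419e-05,  4.11289008e-04]), 'joint_efforts': array([ 3.43738029e-04, -8.64452648e+01,  6.79302849e-01, -4.34911323e+01,
        1.91370182e-02,  7.04755003e-03, -3.60835816e-05]), 'ee_pos': array([ 251.18724754, -571.96394421,  249.66434155]), 'tool_rot': array([[ 9.15580064e-01,  4.02135388e-01, -5.26311036e-04],
       [ 4.02135729e-01, -9.15579437e-01,  1.07243109e-03],
       [-5.06170690e-05, -1.19354500e-03, -9.99999286e-01]]), 'ft_force': array([ 0.18244259,  0.1041563 , -0.06767636]), 'moment': array([-0.02746452,  0.00815183,  0.03185073]), 'grip_width': 85.27322348904127}
['img', 'depth', 'K', 'extrinsics']
[[512.8632182    0.         315.27442175]
 [  0.         512.8632182  194.77420627]
 [  0.           0.           1.        ]] [[-6.81563306e-01 -7.31364543e-01 -2.40284102e-02  4.70860589e+02]
 [ 3.95752708e-01 -3.96026790e-01  8.28578648e-01 -2.11421505e+02]
 [-6.15508938e-01  5.55219494e-01  5.59356827e-01 -1.32708766e+03]
 [ 0.00000000e+00  0.00000000e+00  0.00000000e+00  1.00000000e+00]]
['img', 'depth', 'K', 'extrinsics']
[[414.4136629    0.         314.90823965]
 [  0.         414.4136629  203.605341  ]
 [  0.           0.           1.        ]] [[-1.07501439e-02 -9.99866998e-01 -1.22645876e-02  1.71600479e+02]
 [ 9.93461977e-01 -1.20737807e-02  1.13523235e-01 -5.23638490e+02]
 [-1.13656216e-01 -1.09640104e-02  9.93459639e-01 -1.08179909e+03]
 [ 0.00000000e+00  0.00000000e+00  0.00000000e+00  1.00000000e+00]]
```

View pics/scene1.png

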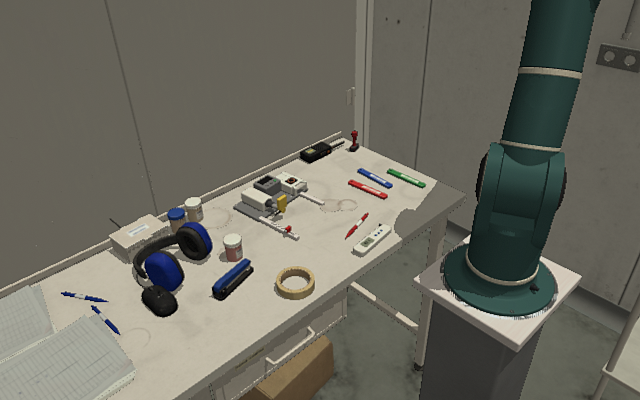

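View pics/top1.png

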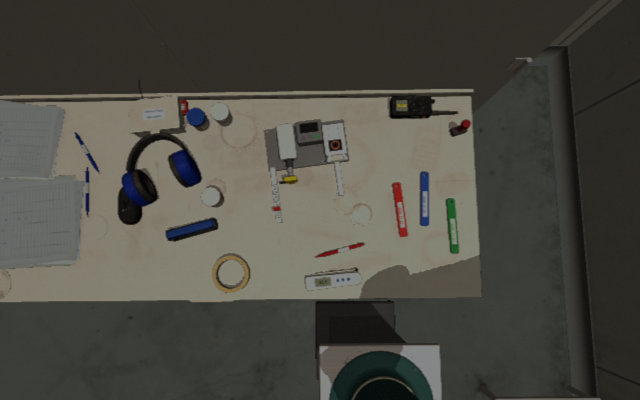

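The top view shows the green stick at (453,225), red at (400,209), blue at (424,198), the checker around (307,145), slot tongue at (340,180), yellow tab (290,180) and red marker (277,209). Now I'll measure.

```bash
cat >> h.py <<'E'
def ray(s,u,v):
    K=s['K'];E=s['extrinsics']
    d=np.array([(u-K[0,2])/K[0,0],-(v-K[1,2])/K[1,1],-1.0]); R=E[:3,:3]
    return -R.T@E[:3,3], R.T@d
def toplane(s,u,v,z):
    c,d=ray(s,u,v); return c+d*(z-c[2])/d[2]
def proj(s,P):
    p=s['extrinsics'][:3,:3]@np.array(P)+s['extrinsics'][:3,3]
    return s['K'][0,0]*p[0]/-p[2]+s['K'][0,2], s['K'][1,1]*p[1]/p[2]+s['K'][1,2]
def tri(a,pa,b,pb):
    c1,d1=ray(a,*pa);c2,d2=ray(b,*pb)
    A=np.stack([d1,-d2],1);t=np.linalg.lstsq(A,c2-c1,rcond=None)[0]
    return (c1+d1*t[0]+c2+d2*t[1])/2, np.linalg.norm(c1+d1*t[0]-c2-d2*t[1])
E
python3 - <<'E'
from h import *
for n in ['top1','scene1']:
    s=dict(np.load(f'pics/{n}.png.npz')); hsv=cv2.cvtColor(s['img'],cv2.COLOR_RGB2HSV)
    for name,lo,hi,z in [('green',(45,120,40),(85,255,255),9),('blue',(100,120,60),(125,255,255),9),('red',(0,150,80),(6,255,255),9),('yellow',(20,140,80),(32,255,255),79)]:
        m=cv2.inRange(hsv,lo,hi); m=cv2.morphologyEx(m,cv2.MORPH_CLOSE,np.ones((7,7)))
        for c in cv2.findContours(m,0,2)[0]:
            if cv2.contourArea(c)<15: continue
            rc=cv2.minAreaRect(c); b=cv2.boxPoints(rc)
            w=np.array([toplane(s,*p,z) for p in b])[:,:2]; L=w[0]-w[1]; M=w[1]-w[2]
            if np.linalg.norm(M)>np.linalg.norm(L): L,M=M,L
            print(n,name,np.round(rc[0],1),np.round(w.mean(0),1),'len',np.round([np.linalg.norm(L),np.linalg.norm(M)],1),'ang',round(np.degrees(np.arctan2(L[1],L[0])),2))
    im=s['img'][:,:,::-1]
    if n=='top1': cv2.imwrite('pics/tz.png',cv2.resize(im[105:235,250:370],None,fx=4.5,fy=4.5,interpolation=cv2.INTER_CUBIC))
    else: cv2.imwrite('pics/sz.png',cv2.resize(im[160:250,225:345],None,fx=6,fy=6,interpolation=cv2.INTER_CUBIC))
E
```

```text
top1 green [452.1 225.5] [ 464.3 -205.4] len [144.9  20.1] ang 1.57
top1 blue [189.6 228.5] [463.8 508.5] len [130.6  18.3] ang 104.36
top1 blue [ 86.5 203. ] [537.5 795.6] len [50.1  2.8] ang 2.98
top1 blue [129.4 187.2] [580.1 678.6] len [76.  30.8] ang 25.99
top1 blue [424.5 198.5] [ 539.  -133.9] len [146.1  19.2] ang -2.38
top1 blue [ 91.2 162.5] [651.1 788.4] len [55.  10.8] ang 32.54
top1 blue [181.8 164.7] [641.4 534.6] len [77.1 33.8] ang 23.95
top1 blue [195.  116.5] [779.1 500.8] len [47.5 45.8] ang 44.35
top1 red [327.1 253.2] [392.8 134.5] len [56.3  7.8] ang 103.32
top1 red [356.3 245.6] [412.6  55.3] len [38.7  7.2] ang 103.32
top1 red [399.6 209.4] [509.9 -64.8] len [147.2  20.6] ang 6.09
top1 red [466. 123.] [ 749.1 -257.8] len [17.2 16.7] ang -3.02
top1 red [183.8 106.4] [808.9 533.1] len [39.1 13. ] ang 6.93
top1 yellow [290. 178.] [587.5 228.8] len [31.1 10.5] ang 89.26
top1 yellow [401.5 105. ] [778.6 -65.7] len [23.6  5.4] ang 89.13
scene1 green [405.7 178. ] [ 461.1 -197.7] len [150.5  29.2] ang 2.56
scene1 blue [112.5 327. ] [531.5 800. ] len [62.3  8.4] ang 4.35
scene1 blue [ 93.8 301.8] [642.7 797.7] len [68.  42.4] ang 12.54
scene1 blue [231.1 274.7] [482.9 493.3] len [133.3  34.1] ang 103.12
scene1 blue [163.5 269.2] [630.3 611.6] len [164.9  70.9] ang -10.46
scene1 blue [191.6 226.6] [742.  458.4] len [243.8  64.2] ang -0.9
scene1 blue [374.6 177.8] [ 535.5 -125.7] len [149.4  26.2] ang -1.72
scene1 red [288.2 228.8] [526.  261.5] len [25.3 13.7] ang -29.3
scene1 red [351. 231.] [389.7 138.6] len [61.5 11.1] ang 102.6
scene1 red [367.4 188.7] [508.  -59.4] len [152.1  28.5] ang 5.61
scene1 yellow [281.5 203.5] [559.9 253.3] len [86.1 26.8] ang -40.27
```

View pics/tz.png

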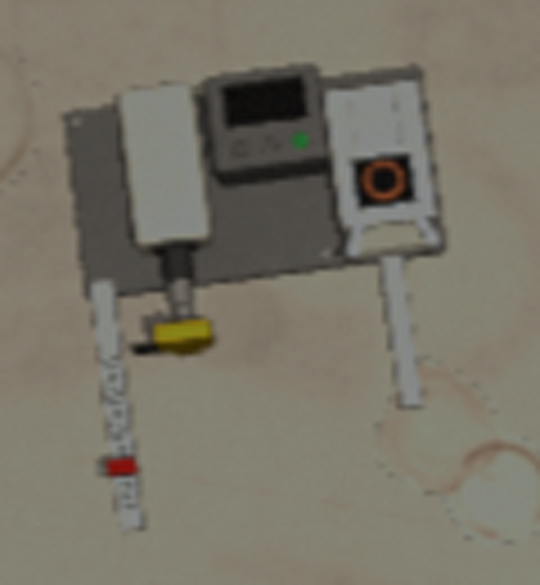

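View pics/sz.png

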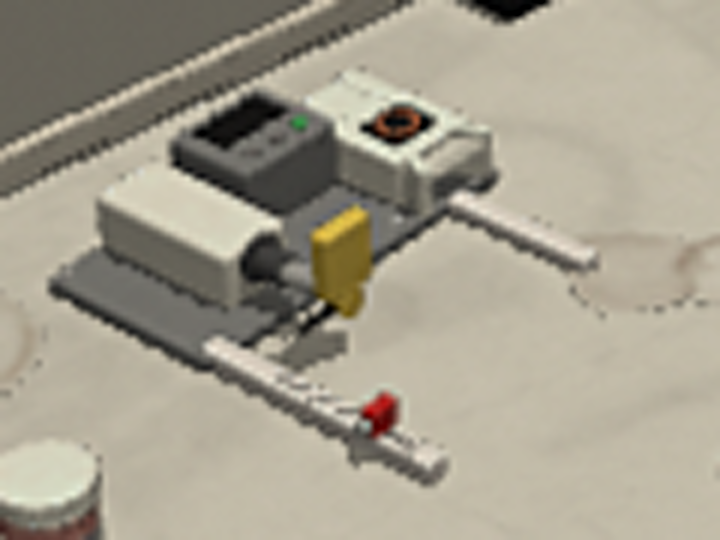

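```bash
python3 - <<'E'
from h import *
from scipy.optimize import least_squares
s=dict(np.load('pics/top1.png.npz'))
Z=lambda a,b:(250+(a)/4.5-0.4,105+b/4.5-0.4)
pts=[((60,125,10),Z(65,112)),((60,-100,10),Z(420,68)),((-60,-100,10),Z(445,252)),((-153,-58,10),Z(399,405)),((-153,-72,10),Z(422,403)),((-100,65,79),(290,177.5)),((-205,120,12),Z(121,530)),((-205,108,12),Z(145,526))]
W=np.array([toplane(s,*p,l[2])[:2] for l,p in pts]);L=np.array([l[:2] for l,_ in pts])
f=lambda q:((np.c_[np.cos(q[2])*L[:,0]-np.sin(q[2])*L[:,1]+q[0],np.sin(q[2])*L[:,0]+np.cos(q[2])*L[:,1]+q[1]])-W)
o=least_squares(lambda q:f(q).ravel(),[690,150,0.1]);print(o.x,np.degrees(o.x[2]));print(np.round(f(o.x),1))
E
```

```text
[6.95080573e+02 1.76331562e+02 1.20112858e-01] 6.881959824214691
[[ 1.3  1.8]
 [ 3.4 -0.6]
 [ 1.  -1.8]
 [-1.9 -1.1]
 [-1.3 -1. ]
 [-0.8  0.1]
 [-0.4  0.1]
 [-1.2  2.7]]
```

>>> {"api": "apply_moves", "payload": {"deltas": [[0,[10,18,0],-11],[0,[20.4,36.7,0],-22.1],[0,[20.4,36.7,0],-22.1],[0,[20.4,36.7,0],-22.1],[0,[20.4,36.7,0],-22.1],[0,[20.4,36.7,0],-22.1],[0,[20.4,36.7,0],-22.1],[0,[20.4,36.7,0],-22.1],[0,[20.4,36.7,0],-22.1],[0,[20.4,36.7,0],-22.1],[0,[20.4,36.7,-3],-22.1],[0,[20.4,36.7,-5],-22.1],[0,[20.4,36.7,-5],-22.1],[0,[20.4,36.7,-5],-22.1],[0,[20.4,36.7,-5],-22.1]], "squeeze": 30}}

```text
time_s: 1.35
ee_pos: [455.4, -206.0, 201.3]
tool_rot: [[1.0, 0.027, 0.001], [0.027, -1.0, -0.0], [0.001, 0.0, -1.0]]
ft_force: [0.3, -0.8, 0.6]
grip_width: 85.3
```

```bash
cat >> h.py <<'E'
def wsave(f):
    q=r.sense(); s=snapshot('wrist')
    T=np.eye(4); T[:3,:3]=q['tool_rot']; T[:3,3]=q['ee_pos']
    s['extrinsics']=np.linalg.inv(T@s['tool_from_camera'])
    cv2.imwrite('pics/'+f,s['img'][:,:,::-1]); np.savez('pics/'+f+'.npz',**s)
    print(q['time_s'],np.round(q['ee_pos'],1),'yaw',np.degrees(np.arctan2(q['tool_rot'][1,0],q['tool_rot'][0,0])),q['joint_positions'],q['grip_width']); return s
E
python3 - <<'E'
from h import *
s=wsave('w1.png'); print(r.tip_reach)
hsv=cv2.cvtColor(s['img'],cv2.COLOR_RGB2HSV)
m=cv2.inRange(hsv,(45,100,40),(85,255,255)); m=cv2.morphologyEx(m,cv2.MORPH_CLOSE,np.ones((15,15)))
for c in cv2.findContours(m,0,2)[0]:
    if cv2.contourArea(c)<800: continue
    rc=cv2.minAreaRect(c); b=cv2.boxPoints(rc)
    w=np.array([toplane(s,*p,9) for p in b])[:,:2]; print(b.round(),w.round(1),w.mean(0),[np.linalg.norm(w[i]-w[i-1]) for i in (0,1)])
    for i in (0,1):
        L=w[i]-w[i-1];print(np.degrees(np.arctan2(L[1],L[0])))
E
```

```text
1.35 [ 455.4 -206.   201.3] yaw 1.5471660374696217 [ 0.51421018  0.25778858 -0.17423032  1.96530162  0.05560629  0.92231255
 -1.23174379] 85.25012173866864
19.0
[[305.  86.]
 [326.  86.]
 [326. 235.]
 [305. 235.]] [[ 538.1 -195.7]
 [ 538.6 -214.7]
 [ 391.3 -220.1]
 [ 390.7 -198.2]] [ 464.65339537 -207.1830789 ] [np.float64(147.36935718956605), np.float64(19.03955173191827)]
0.9762192614566321
-88.49171832113113
```

View pics/w1.png

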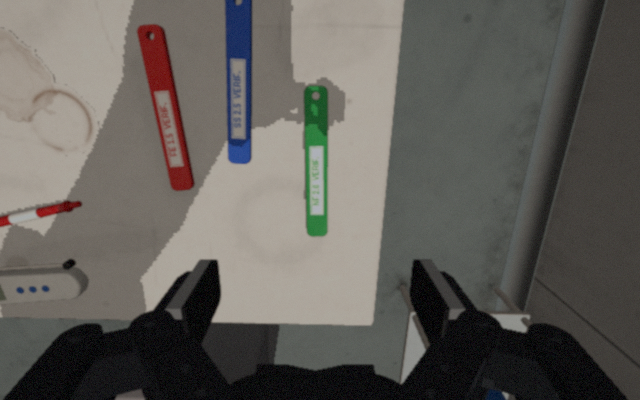

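>>> {"api": "apply_moves", "payload": {"deltas": [[0.4,[0,0,-4],0],[0.4,[-0.1,0,-8],0],[0.4,[-0.1,0,-12],0],[0.4,[-0.1,0,-15],0],[0.4,[-0.1,0,-17],0],[0.4,[-0.1,0,-17.9],0],[0.4,[-0.1,0,-17.9],0],[0.4,[-0.1,0,-17.9],0]]}}

```text
time_s: 2.07
ee_pos: [454.9, -205.7, 22.3]
tool_rot: [[1.0, 0.028, 0.001], [0.028, -1.0, -0.0], [0.001, 0.0, -1.0]]
ft_force: [0.4, 0.2, 0.6]
grip_width: 51.4
```

>>> {"api": "apply_moves", "payload": {"deltas": [[0.7,[0,0,0],0],[1,[0,0,0],0],[1,[0,0,0],0],[1,[0,0,0],0],[1,[0,0,0],0],[1,[0,0,0],0],[1,[0,0,0.5],0],[1,[0,0,1.5],0],[1,[0,0,3],0],[1,[0,0,6],0],[1,[0,0,9],0],[1,[0,0,9],0]], "squeeze": 50}}

```text
time_s: 3.07
ee_pos: [456.5, -206.1, 117.0]
tool_rot: [[1.0, 0.028, 0.007], [0.028, -1.0, -0.003], [0.007, 0.003, -1.0]]
ft_force: [1.2, -0.2, 0.7]
grip_width: 20.0
```

```bash
python3 - <<'E'
from h import *
s=wsave('w2.png')
E
```

```text
3.0667 [ 456.5 -206.1  117. ] yaw 1.6082050716383807 [ 0.50283504  0.38166037 -0.16635768  2.03003449  0.09331966  0.72965913
 -1.26369311] 19.967856310318908
```

View pics/w2.png

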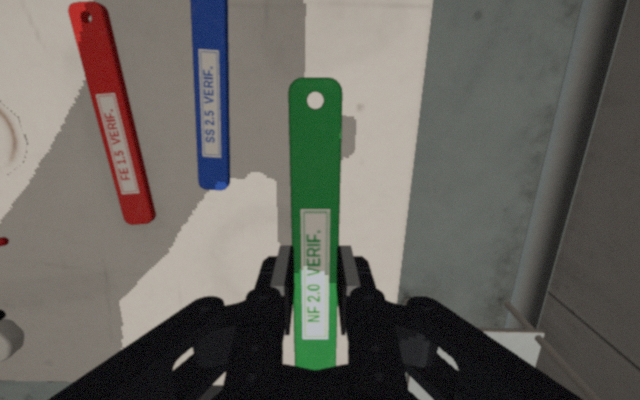

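>>> {"api": "apply_moves", "payload": {"deltas": [[1,[0.5,3,5],0],[1,[1.5,7,7],1],[1,[2.5,11,7],2],[1,[3.5,15,7],3.5],[1,[4,19,7],5.3],[1,[4.4,23,7],5.3],[1,[4.4,27,7],5.3],[1,[4.4,29.5,7],5.3],[1,[4.4,29.5,7],5.3],[1,[4.4,29.5,7],5.3],[1,[4.4,29.5,7],5.3],[1,[4.4,29.5,7],5.3]]}}

```text
time_s: 4.12
ee_pos: [498.3, 88.5, 181.2]
tool_rot: [[0.993, 0.119, -0.0], [0.119, -0.993, -0.0], [-0.0, 0.0, -1.0]]
ft_force: [0.9, -0.3, -0.3]
grip_width: 20.2
```

```bash
python3 - <<'E'
from h import *
s=wsave('w3.png')
c,sn=np.cos(.1201),np.sin(.1201)
R=np.array([[c,-sn],[sn,c]])
im=s['img'][:,:,::-1].copy()
for p in [(60,125,10),(60,-100,10),(-60,-100,10),(-153,-58,10),(-153,-72,10),(-60,-72,10),(-60,-58,10),(-60,-65,17.5),(-100,65,79),(-205,108,12)]:
    w=R@p[:2]+[695.1,176.3]; u=proj(s,[*w,p[2]]); print(p,np.round(u,1))
    cv2.circle(im,tuple(int(round(x)) for x in u),3,(255,0,255),1)
cv2.imwrite('pics/w3o.png',im)
E
```

```text
4.1167 [498.3  88.5 181.2] yaw 6.8146479517256555 [ 0.0532029   0.308719   -0.34017033  1.96324686  0.13116141  0.89093446
 -1.80666619] 20.22007838710203
(60, 125, 10) [  33.  -201.3]
(60, -100, 10) [ 367.  -201.6]
(-60, -100, 10) [359.8   0.5]
(-153, -58, 10) [307.5 121.5]
(-153, -72, 10) [323.5 121.5]
(-60, -72, 10) [324.2   0.6]
(-60, -58, 10) [306.4   0.6]
(-60, -65, 17.5) [315.4  -1.9]
(-100, 65, 79) [107.6  45. ]
(-205, 108, 12) [126.7 180.1]
```

View pics/w3o.png

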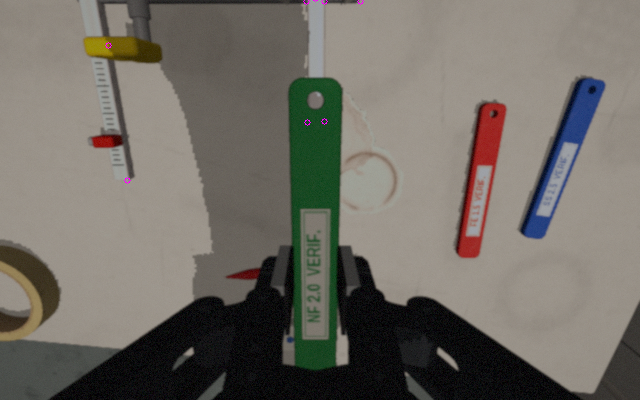

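```bash
python3 - <<'E'
from h import *
im=cv2.imread('pics/w3.png'); cv2.imwrite('pics/w3z.png',cv2.resize(im[0:190,75:345],None,fx=2.9,fy=2.9,interpolation=cv2.INTER_CUBIC))
s=dict(np.load('pics/w3.png.npz')); d=s['depth']
# edges of tongue per row
g=im.astype(int).sum(2)
for v in (5,20,40,60): print(v,[int(x) for x in g[v,300:335]//3])
print(d[40,90:165:4].round(), d[50,90:165:4].round())
print('yellow cols',[(v,np.where(cv2.inRange(cv2.cvtColor(im,cv2.COLOR_BGR2HSV),(20,140,60),(32,255,255))[v])[0][[0,-1]]) for v in (38,42,46,50,54,58)])
E
```

```text
5 [101, 120, 134, 141, 141, 136, 120, 116, 133, 147, 155, 158, 154, 156, 154, 153, 156, 156, 156, 157, 158, 156, 154, 146, 135, 134, 139, 143, 144, 143, 143, 143, 143, 143, 145]
20 [97, 96, 98, 102, 110, 116, 116, 117, 131, 148, 156, 159, 157, 158, 155, 156, 156, 157, 156, 157, 158, 156, 152, 145, 136, 135, 141, 144, 146, 147, 146, 146, 147, 147, 145]
40 [97, 96, 96, 96, 95, 95, 90, 90, 101, 135, 152, 156, 155, 154, 158, 157, 157, 159, 158, 158, 161, 158, 152, 150, 137, 140, 145, 148, 147, 148, 147, 148, 149, 148, 146]
60 [99, 95, 99, 96, 106, 129, 134, 128, 128, 146, 155, 158, 158, 158, 156, 157, 158, 159, 158, 158, 158, 158, 153, 146, 140, 137, 146, 147, 147, 148, 148, 149, 148, 148, 147]
[205. 207. 206. 206. 205. 206. 205. 206. 206. 205. 207. 208. 211. 216.
 226. 249. 278. 277. 277.] [207. 207. 208. 208. 208. 208. 207. 206. 207. 207. 207. 206. 210. 216.
 220. 226. 230. 237. 281.]
yellow cols [(38, array([ 85, 136])), (42, array([ 84, 150])), (46, array([ 85, 159])), (50, array([ 86, 160])), (54, array([ 88, 159])), (58, array([107, 161]))]
```

View pics/w3z.png

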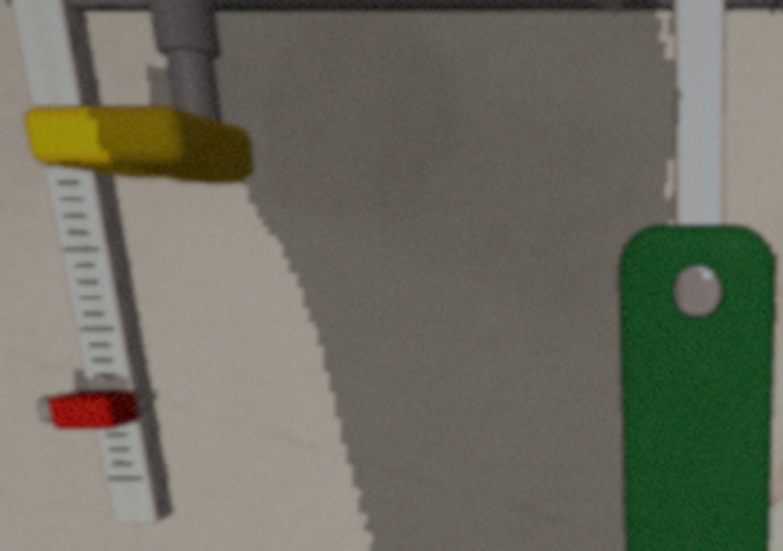

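```bash
python3 - <<'E'
from h import *
s=dict(np.load('pics/w3.png.npz')); im=cv2.imread('pics/w3.png')
hsv=cv2.cvtColor(im,cv2.COLOR_BGR2HSV); m=cv2.inRange(hsv,(45,100,20),(85,255,255))
zt=181.2-22.3+9
c,sn=np.cos(.1201),np.sin(.1201)
def loc(w): d=w[:2]-[695.1,176.3]; return np.round([d[0]*c+d[1]*sn,-d[0]*sn+d[1]*c],1)
for v in (95,140,180,230):
    k=np.where(m[v])[0]; print(v,k[0],k[-1],'stick ck',loc(toplane(s,k[0],v,zt)),loc(toplane(s,k[-1]+1,v,zt)))
print('tip',loc(toplane(s,315.5,78,zt)),'depth',s['depth'][100:240:30,300])
for v in (20,60): print('tongue',loc(toplane(s,308.7,v,10)),loc(toplane(s,323.8,v,10)))
print('TCP',loc(np.array([498.3,88.5])), 'base edge',loc(toplane(s,250,2.8,10)))
E
```

```text
95 289 340 stick ck [-129.  -54.] [-129.   -74.6]
140 290 339 stick ck [-146.7  -54. ] [-146.7  -74.6]
180 291 338 stick ck [-163.7  -54. ] [-163.8  -74.6]
230 292 337 stick ck [-187.   -53.9] [-187.   -74.6]
tip [-122.6  -64.5] depth [132.16676 135.2981  138.53322 145.19547 147.81429]
tongue [-73.6 -59.7] [-73.7 -71.7]
tongue [-103.2  -59.4] [-103.3  -71.9]
TCP [-205.9  -63.6] base edge [-61.5 -13.5]
```

>>> {"api": "apply_moves", "payload": {"deltas": [[1,[1.5,0.1,-3],0.1],[1,[3.6,0.3,-6],0.1],[1,[3.6,0.3,-10],0.1],[1,[3.6,0.3,-13],0.1],[1,[3.6,0.3,-14.2],0.1],[1,[3.6,0.3,-14.6],0.1],[1,[3.6,0.3,-14.6],0.1],[1,[3.6,0.3,-14.6],0.1],[1,[3.6,0.3,-14.6],0.1]]}}

```text
time_s: 4.92
ee_pos: [535.3, 92.8, 37.1]
tool_rot: [[0.993, 0.122, 0.003], [0.122, -0.993, 0.0], [0.003, -0.0, -1.0]]
ft_force: [0.6, 0.4, -0.8]
grip_width: 19.9
```

```bash
python3 - <<'E'
from h import *
s=wsave('w4.png'); save('scene','s4.png')
im=cv2.imread('pics/s4.png'); cv2.imwrite('pics/s4z.png',cv2.resize(im[150:250,245:365],None,fx=6,fy=6,interpolation=cv2.INTER_CUBIC))
E
```

```text
4.9167 [535.3  92.8  37.1] yaw 6.989347744693153 [-0.01214439  0.58867642 -0.26974362  1.94977323  0.25333102  0.63275752
 -1.89238931] 19.888162011647047
```

View pics/w4.png

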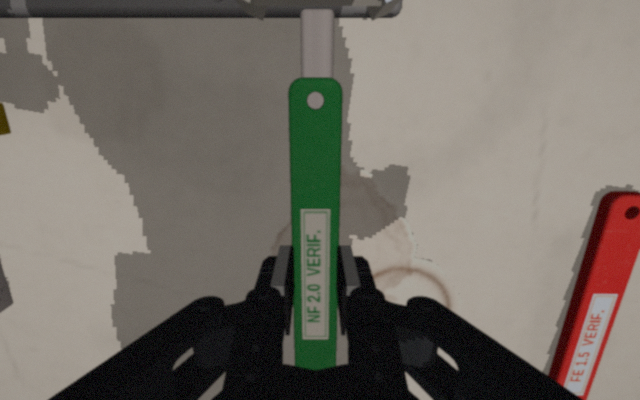

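View pics/s4z.png

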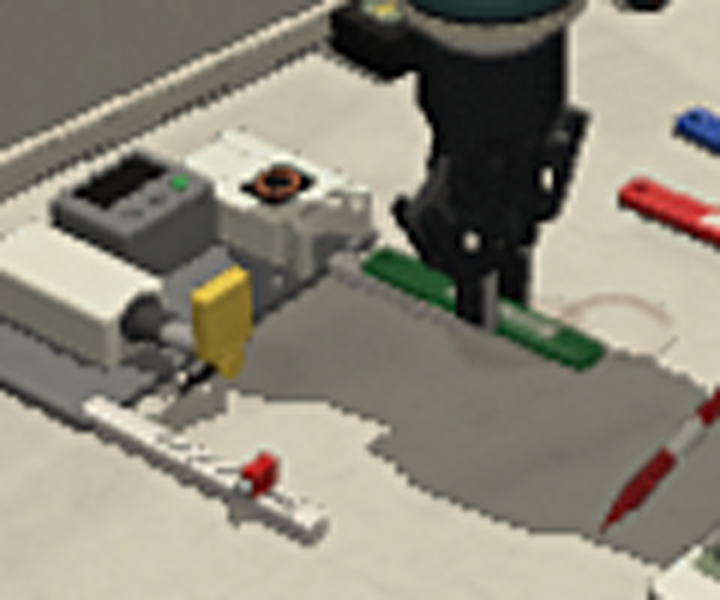

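>>> {"api": "apply_moves", "payload": {"deltas": [[1,[1,0.05,-0.05],0],[1,[2,0.16,-0.05],0],[1,[3,0.28,-0.05],0],[1,[4,0.4,-0.05],0],[1,[5,0.52,-0.05],0],[1,[6,0.64,-0.05],0],[1,[6.7,0.73,-0.05],0],[1,[7,0.77,-0.05],0],[1,[7.1,0.78,-0.05],0],[1,[7.1,0.78,-0.05],0]]}}

```text
time_s: 5.85
ee_pos: [605.3, 100.5, 34.8]
tool_rot: [[0.993, 0.122, -0.0], [0.122, -0.993, 0.0], [-0.0, -0.0, -1.0]]
ft_force: [-0.8, -0.5, 0.5]
grip_width: 19.9
```

```bash
python3 - <<'E'
from h import *
s=wsave('w5.png')
E
```

```text
5.85 [605.3 100.5  34.8] yaw 7.009637225308225 [-0.01636828  0.68322072 -0.26525231  1.76790184  0.25237903  0.72389246
 -1.86334436] 19.932091595934676
```

View pics/w5.png

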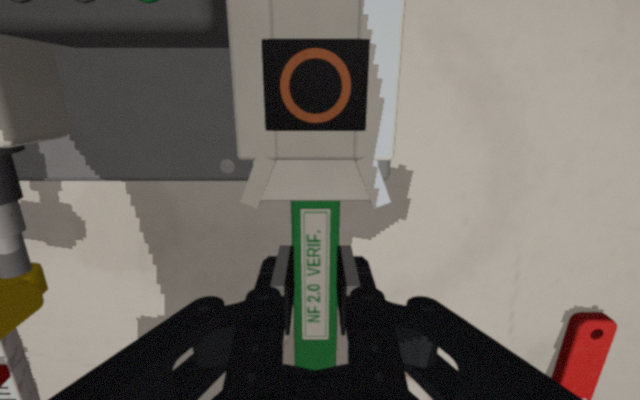

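The stick is inside the mouth (front lip at row 200, stick centred at column 316), with no stop force yet. I'll push on.

>>> {"api": "apply_moves", "payload": {"deltas": [[1,[0.2,0.02,0],0],[1,[0.4,0.05,0],0],[1,[0.5,0.06,0],0],[1,[0.5,0.06,0],0]]}}

```text
time_s: 6.23
ee_pos: [609.6, 101.1, 34.4]
tool_rot: [[0.993, 0.122, -0.002], [0.122, -0.993, -0.0], [-0.002, 0.0, -1.0]]
ft_force: [-4.8, -0.7, 1.5]
grip_width: 19.8
```

>>> {"api": "apply_moves", "payload": {"deltas": [[1,[0.15,0.02,0],0],[1,[0.3,0.04,0],0],[1,[0.3,0.04,0],0],[1,[0.3,0.04,0],0]]}}

```text
time_s: 6.57
ee_pos: [609.8, 101.1, 33.6]
tool_rot: [[0.992, 0.122, -0.008], [0.122, -0.992, -0.002], [-0.008, 0.001, -1.0]]
ft_force: [-21.9, -3.0, 7.7]
grip_width: 20.2
```

>>> {"api": "apply_moves", "payload": {"deltas": [[1,[-0.3,-0.04,-0.1],0],[1,[-0.3,-0.04,-0.1],0],[0.9,[-0.3,-0.04,-0.1],0],[0.6,[-0.3,-0.04,-0.1],0],[0.4,[-0.3,-0.04,-0.1],0],[0.4,[-0.3,-0.04,-0.1],0],[0.4,[-0.3,-0.04,0],0],[0.4,[-0.3,-0.04,0],0],[0.4,[-0.3,-0.04,1],0],[0.4,[-0.3,-0.04,3],0],[0.4,[-0.3,-0.04,6],0],[0.4,[-3,-0.4,10],0],[0.4,[-6,-0.8,12],0],[0.4,[-6,-0.8,12],0],[0.4,[-6,-0.8,12],0]]}}

```text
time_s: 7.82
ee_pos: [553.3, 93.5, 157.4]
tool_rot: [[0.993, 0.122, 0.004], [0.122, -0.993, -0.0], [0.004, 0.001, -1.0]]
ft_force: [-0.1, -0.4, 0.7]
grip_width: 51.1
```

```bash
python3 - <<'E'
from h import *
s=wsave('w6.png'); save('top','t6.png')
E
```

```text
7.8167 [553.3  93.5 157.4] yaw 7.01481092045493 [ 0.0378462   0.43008097 -0.32522691  1.85217749  0.17452406  0.88346466
 -1.81886905] 51.05055504846257
```

View pics/w6.png

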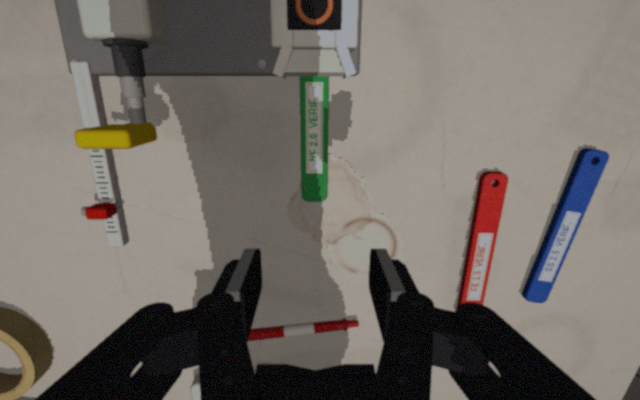

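```bash
python3 - <<'E'
from h import *
s=dict(np.load('pics/w6.png.npz')); im=cv2.imread('pics/w6.png')
cv2.imwrite('pics/w6z.png',cv2.resize(im[0:250,60:370],None,fx=2.4,fy=2.4,interpolation=cv2.INTER_CUBIC))
hsv=cv2.cvtColor(im,cv2.COLOR_BGR2HSV)
c,sn=np.cos(.1201),np.sin(.1201)
def loc(w): d=w[:2]-[695.1,176.3]; return np.round([d[0]*c+d[1]*sn,-d[0]*sn+d[1]*c],1)
m=cv2.inRange(hsv,(45,100,20),(85,255,255)); k=np.where(m[:,306:322].any(1))[0]; k=k[k>70];print('rows',k[0],k[-1]); print('tail',loc(toplane(s,314,k[-1]+1,19)))
for u in (200,230): 
    col=im[60:90,u].sum(1)//3; print(col); 
print('base edge',loc(toplane(s,215,75.5,10)))
rd=cv2.inRange(hsv,(0,150,60),(6,255,255)); v,u=np.where(rd[195:225,80:125]); u+=80; v+=195
print('red marker px',u.min(),u.max(),v.min(),v.max())
for p in [(100,206),(100,218)]: print(p, loc(toplane(s,*p,32)),s['depth'][p[1],p[0]])
print('rail end',loc(toplane(s,115,245,12)))
print('z map', [ (u,v, float(s['depth'][v,u])) for u,v in [(90,135),(140,135),(97,211),(105,235),(150,250)]])
E
```

```text
rows 76 200
tail [-159.5  -65.3]
[61 62 61 61 59 63 60 64 57 57 58 61 56 48 43 53 79 90 92 93 93 93 94 89
 93 92 90 90 92 92]
[62 62 62 62 63 64 66 64 65 60 61 61 58 52 46 58 83 96 97 97 96 96 99 97
 95 97 99 97 97 97]
base edge [-60.6  11.1]
red marker px 86 115 204 218
(100, 206) [-159.5  105.5] 272.8504
(100, 218) [-169.8  107.6] 269.7236
rail end [-203.5  113.1]
z map [(90, 135, 201.00790405273438), (140, 135, 213.9791717529297), (97, 211, 268.8656005859375), (105, 235, 307.3077697753906), (150, 250, 311.8127136230469)]
```

View pics/w6z.png

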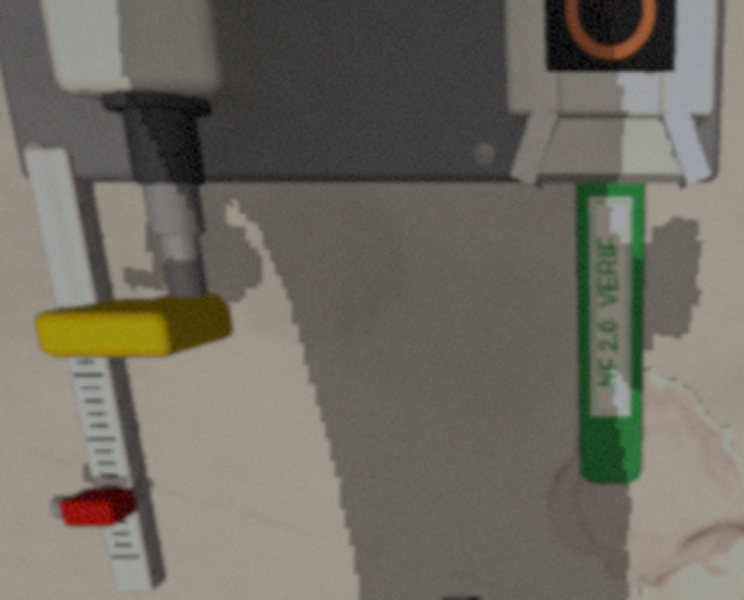

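```bash
python3 - <<'E'
from h import *
s=dict(np.load('pics/w6.png.npz'))
c,sn=np.cos(.1201),np.sin(.1201)
def loc(w): d=w[:2]-[695.1,176.3]; return np.round([d[0]*c+d[1]*sn,-d[0]*sn+d[1]*c],1)
for p in [(75.5,131),(78,148),(128,148),(131,129),(102,139)]: print(p,loc(toplane(s,*p,79)))
def P(u,v):
    C,d=ray(s,u,v); dep=s['depth'][int(v),int(u)]; return C+d*dep
for p in [(90,135),(110,140),(97,211),(92,211),(105,211),(104,170),(106,235)]: w=P(*p); print(p,loc(w),w[2].round(1))
a=dict(np.load('pics/top1.png.npz'))
print(toplane(a,290,178,79))
w=lambda x,y:np.array([c*x-sn*y+695.1,sn*x+c*y+176.3])
print('tab world',w(-100,65))
E
```

```text
(75.5, 131) [-95.2  78.6]
(78, 148) [-105.5   79.3]
(128, 148) [-105.5   48.7]
(131, 129) [-94.   44.9]
(102, 139) [-100.    63.6]
(90, 135) [-97.8  71.2] 77.8
(110, 140) [-100.8   59.8] 77.4
(97, 211) [-165.2  111.5] 28.1
(92, 211) [-165.1  115.3] 28.5
(105, 211) [-165.6  105.7] 27.1
(104, 170) [-134.7  109.5] 12.3
(106, 235) [-193.9  119.6] 11.6
[587.54702507 228.8143475   79.        ]
tab world [588.03258734 228.85063412]
```

>>> {"api": "apply_moves", "payload": {"deltas": [[0.4,[0.3,1,0],6],[0.4,[0.6,2,0],12],[0.4,[0.9,3,0],18],[0.4,[1.2,4,0],25],[0.4,[1.4,5,0],32],[0.4,[1.6,6,0],39],[0.4,[1.8,7,0],46],[0.4,[2,8,0],53],[0.4,[2.3,9,0],60],[0.4,[2.5,10,0],67],[0.4,[2.8,11,0],74],[0.4,[3.1,12,0],81],[0.4,[3.3,13,0],87],[0.4,[3.5,13.5,0],90],[0.4,[3.5,13.5,0],90],[0.4,[3.5,13.5,0],90],[0.4,[3.5,13.5,0],90]]}}

```text
time_s: 9.33
ee_pos: [588.3, 228.1, 154.0]
tool_rot: [[-0.119, 0.993, -0.001], [0.993, 0.119, -0.0], [-0.0, -0.001, -1.0]]
ft_force: [-0.5, 0.3, 0.2]
grip_width: 51.1
```

```bash
python3 - <<'E'
from h import *
s=wsave('w7.png')
c,sn=np.cos(.1201),np.sin(.1201)
w=lambda x,y:np.array([c*x-sn*y+695.1,sn*x+c*y+176.3])
im=s['img'][:,:,::-1].copy()
for x in (-106,-94):
  for y in (48,82):
    u=proj(s,[*w(x,y),79]); print(np.round(u)); cv2.circle(im,tuple(int(round(q)) for q in u),3,(255,0,255),1)
cv2.imwrite('pics/w7o.png',im)
E
```

```text
9.3333 [588.3 228.1 154. ] yaw 96.84957915414392 [ 0.05945841  0.62140914 -0.66843995  1.66180827  0.43841411  1.014534
 -0.63490938] 51.137387635670656
[307. 241.]
[306. 192.]
[325. 241.]
[325. 192.]
```

View pics/w7o.png

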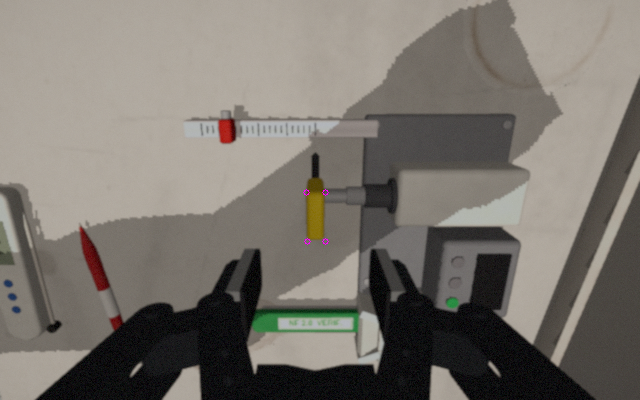

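```bash
cat >> h.py <<'E'
c_,s_=np.cos(.1201),np.sin(.1201)
def loc(w): d=np.array(w)[:2]-[695.1,176.3]; return np.round([d[0]*c_+d[1]*s_,-d[0]*s_+d[1]*c_],1)
E
python3 - <<'E'
from h import *
s=dict(np.load('pics/w7.png.npz')); im=cv2.imread('pics/w7.png'); hsv=cv2.cvtColor(im,cv2.COLOR_BGR2HSV)
rd=cv2.inRange(hsv,(0,150,60),(8,255,255)); v,u=np.where(rd[110:150,210:245]);u+=210;v+=110
print(u.min(),u.max(),v.min(),v.max())
for r_ in range(v.min(),v.max()+1,3): k=u[v==r_]; print(r_,k.min(),k.max())
g=im[145:180,305:327].astype(int).sum(2)//3
for i in range(8,30,5): print(145+i,g[i].tolist())
def P(u,v):
    C,d=ray(s,u,v); return C+d*s['depth'][v,u]
for p in [(222,133),(227,125),(232,133),(227,140),(315,160),(316,170),(315,210)]: w=P(*p); print(p,loc(w),w[2])
for z in (26,28,32): print(z,loc(toplane(s,u.mean()+.5,140,z)))
print(loc(toplane(s,316,155,32)))
cv2.imwrite('pics/w7z.png',cv2.resize(im[100:250,170:350],None,fx=4,fy=4,interpolation=cv2.INTER_CUBIC))
E
```

```text
219 234 119 142
119 230 231
122 219 233
125 219 233
128 219 234
131 220 232
134 220 234
137 220 234
140 221 232
153 [112, 113, 109, 114, 113, 112, 112, 104, 86, 66, 48, 69, 89, 103, 111, 111, 111, 112, 112, 112, 110, 111]
158 [114, 114, 112, 111, 112, 104, 82, 42, 14, 19, 27, 15, 20, 48, 85, 107, 112, 108, 108, 109, 112, 111]
163 [114, 112, 114, 114, 111, 104, 82, 39, 10, 20, 15, 21, 19, 44, 83, 105, 110, 109, 110, 112, 110, 112]
168 [115, 114, 111, 115, 112, 107, 82, 45, 21, 17, 24, 23, 21, 45, 83, 106, 110, 109, 108, 108, 110, 110]
173 [113, 116, 112, 113, 114, 107, 84, 41, 18, 23, 16, 13, 17, 42, 87, 106, 110, 111, 109, 108, 107, 113]
(222, 133) [-169.9  112.5] 28.052981218690718
(227, 125) [-165.5  118.5] 28.863073494856053
(232, 133) [-163.3  112.1] 24.715351696491524
(227, 140) [-166.6  107.3] 27.970272585546155
(315, 160) [-100.4   93.4] 34.7249826124671
(316, 170) [-99.7  85.6] 34.23097548102379
(315, 210) [-100.4   69.8] 78.77141149281493
26 [-167.5  107. ]
28 [-167.   107.3]
32 [-165.9  107.9]
[-99.7  96.6]
```

View pics/w7z.png

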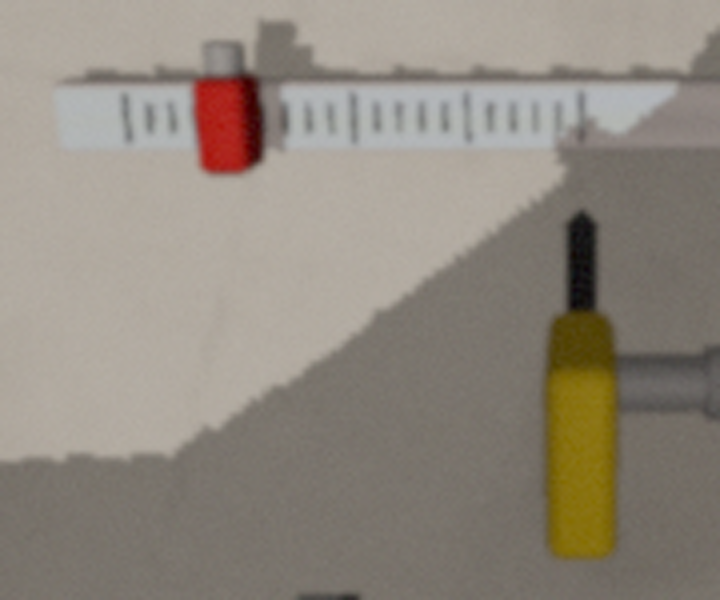

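>>> {"api": "apply_moves", "payload": {"deltas": [[0.4,[0,0.05,-3],0],[0.4,[0,0.05,-6],0],[0.4,[0,0.05,-8],0],[0.4,[0,0.05,-8.7],0],[0.4,[0,0.05,-8.7],0],[0.4,[0,0.05,-8.7],0],[0.7,[0,0.05,-8.7],0],[1,[0,0.05,-8.7],0],[1,[0,0.05,-8.7],0],[1,[0,0.05,-8.7],0],[1,[0,0.05,-8.7],0],[1,[0,0.05,-8.7],0]], "squeeze": 60}}

```text
time_s: 10.38
ee_pos: [588.2, 229.1, 68.8]
tool_rot: [[-0.122, 0.993, 0.0], [0.993, 0.122, -0.0], [-0.0, 0.0, -1.0]]
ft_force: [-5.1, -2.9, 10.9]
grip_width: 10.7
```

>>> {"api": "apply_moves", "payload": {"deltas": [[1,[-0.8,-0.1,0],0],[1,[-1.6,-0.19,0],0],[1,[-2.4,-0.29,0],0],[1,[-3.2,-0.39,0],0],[1,[-4,-0.48,0],0],[1,[-4.8,-0.58,0],0],[1,[-5.6,-0.68,0],0],[1,[-6.2,-0.75,0],0],[1,[-6.4,-0.77,0],0],[1,[-6.4,-0.77,0],0],[1,[-6.4,-0.77,0],0]]}}

```text
time_s: 11.3
ee_pos: [525.8, 221.4, 68.9]
tool_rot: [[-0.121, 0.993, 0.004], [0.993, 0.121, 0.001], [0.0, 0.004, -1.0]]
ft_force: [9.4, 0.8, 1.6]
grip_width: 10.8
```

```bash
python3 - <<'E'
from h import *
s=wsave('w8.png');im=cv2.imread('pics/w8.png'); print(r.sense()['ft_force'], loc(r.sense()['ee_pos']))
save('top','t8.png');save('scene','s8.png')
im2=cv2.imread('pics/s8.png'); cv2.imwrite('pics/s8z.png',cv2.resize(im2[180:250,240:330],None,fx=8,fy=8,interpolation=cv2.INTER_CUBIC))
E
```

```text
11.3 [525.8 221.4  68.9] yaw 96.9751255338684 [ 0.02685786  0.64200127 -0.62439006  1.86548533  0.51342473  0.79587814
 -0.74922295] 10.824918925017343
[9.69909894 0.84905666 1.778785  ] [-162.6   65.1]
```

View pics/w8.png

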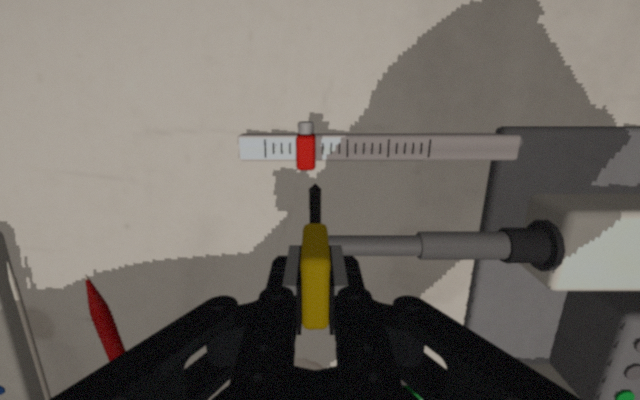

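View pics/s8z.png

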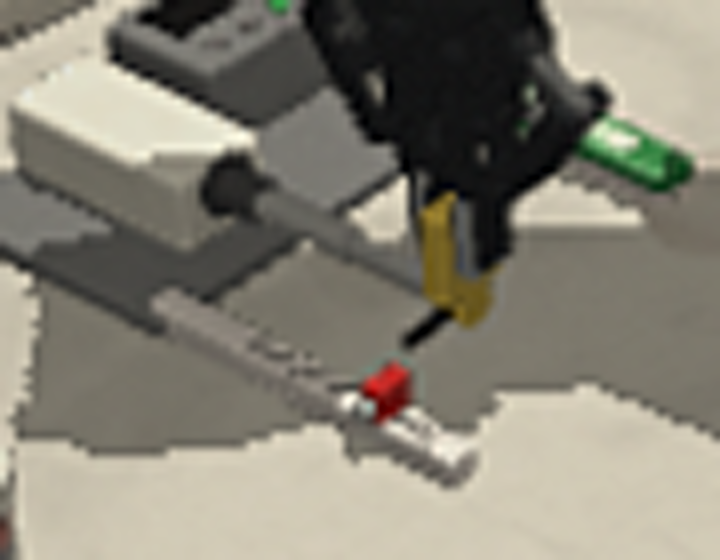

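```bash
cat > m.py <<'E'
from h import *
def meas(s):
    im=s['img'][:,:,::-1]; hsv=cv2.cvtColor(np.ascontiguousarray(im),cv2.COLOR_BGR2HSV)
    rd=cv2.inRange(hsv,(0,150,60),(8,255,255))
    for v in (155,160,165,167): 
        k=np.where(rd[v,280:345])[0]+280
        if len(k): print(v,k[0],k[-1], loc(toplane(s,(k[0]+k[-1]+1)/2,v+.5,28)))
    g=im[:,305:327].astype(int).sum(2)/3
    for v in (192,200,208,215):
        wt=np.clip(70-g[v],0,None); u=305.5+(wt*np.arange(22)).sum()/wt.sum(); print('ptr',v,u,loc(toplane(s,u,v+.5,32)))
if __name__=='__main__':
    import sys; meas(dict(np.load(sys.argv[1])))
E
python3 m.py pics/w8.png.npz
```

```text
155 297 314 [-167.7  112.5]
160 297 314 [-167.7  110. ]
165 297 314 [-167.7  107.4]
167 298 313 [-167.7  106.4]
ptr 192 315.0901856763926 [-163.1   94.3]
ptr 200 315.094816687737 [-163.1   90. ]
ptr 208 314.9175 [-163.2   85.7]
ptr 215 315.14204923486363 [-163.    81.8]
```

>>> {"api": "apply_moves", "payload": {"deltas": [[1,[-0.2,-0.02,0],0],[1,[-0.4,-0.05,0],0],[1,[-0.46,-0.06,0],0],[1,[-0.46,-0.06,0],0],[1,[-0.46,-0.06,0],0],[1,[-0.46,-0.06,0],0],[1,[-0.46,-0.06,0],0],[1,[-0.46,-0.06,0],0]]}}

```text
time_s: 12.12
ee_pos: [521.4, 220.9, 68.9]
tool_rot: [[-0.121, 0.993, 0.004], [0.993, 0.121, 0.001], [0.001, 0.004, -1.0]]
ft_force: [10.7, 0.3, 2.1]
grip_width: 11.1
```

```bash
python3 - <<'E'
from h import *
from m import meas
s=wsave('w9.png');meas(s); print(r.sense()['ft_force'],np.abs(r.sense()['qvel']).max()); save('scene','s9.png'); save('top','t9.png')
im2=cv2.imread('pics/s9.png'); cv2.imwrite('pics/s9z.png',cv2.resize(im2[160:250,240:350],None,fx=6,fy=6,interpolation=cv2.INTER_CUBIC))
im2=cv2.imread('pics/t9.png'); cv2.imwrite('pics/t9z.png',cv2.resize(im2[100:235,250:380],None,fx=4,fy=4,interpolation=cv2.INTER_CUBIC))
E
```

```text
12.1167 [521.4 220.9  68.9] yaw 96.96720023682634 [ 0.02736003  0.63616721 -0.62560359  1.87635053  0.51285995  0.79034691
 -0.7532421 ] 11.130100895393676
155 306 323 [-167.5  112.6]
160 306 323 [-167.5  110. ]
165 306 322 [-167.8  107.4]
167 306 322 [-167.8  106.4]
ptr 192 315.2566343042071 [-167.4   94.3]
ptr 200 315.0391969407266 [-167.5   90. ]
ptr 208 315.07924528301885 [-167.5   85.7]
ptr 215 315.10049019607845 [-167.5   81.8]
[9.03168355 0.54284539 1.74639488] 0.002159027313374085
```

View pics/w9.png

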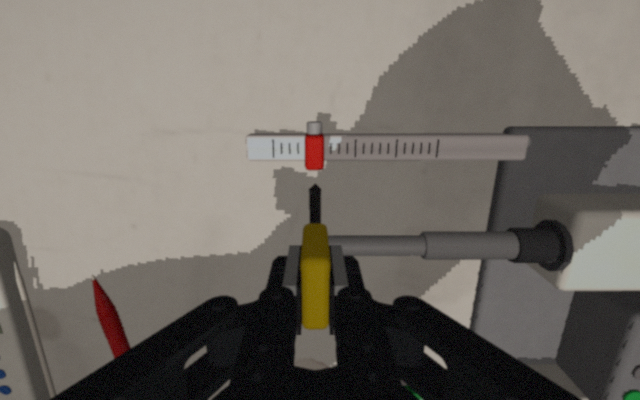

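View pics/s9z.png

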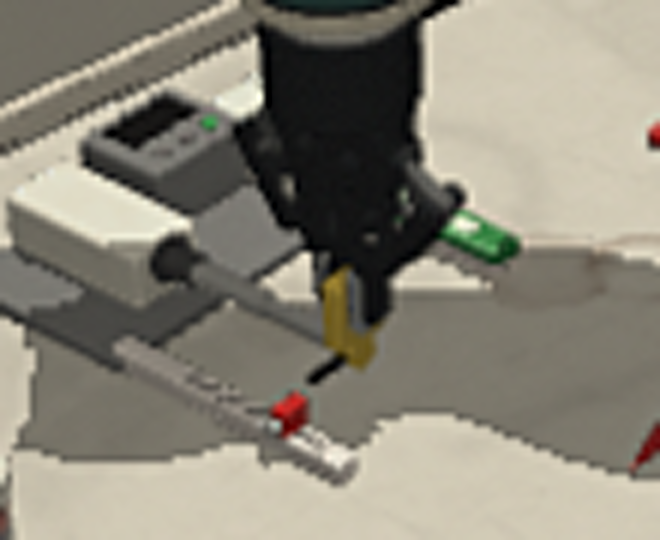

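View pics/t9z.png

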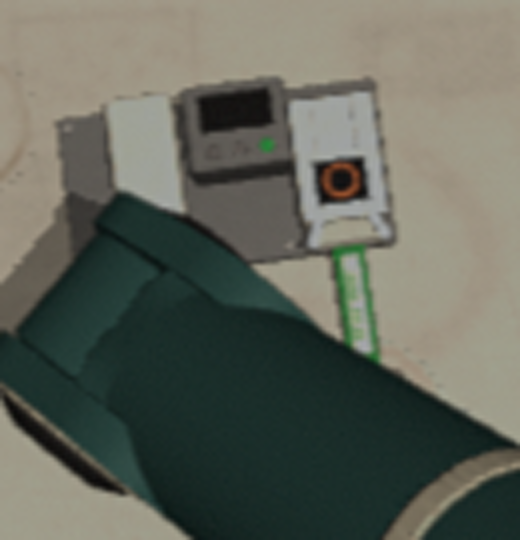

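The pointer (column 315) sits at the marker's middle (306–323), and the stick is still in the slot. I'll hold briefly to check for drift, then hand in.

>>> {"api": "apply_moves", "payload": {"deltas": [[1,[0,0,0],0],[1,[0,0,0],0],[1,[0,0,0],0],[1,[0,0,0],0],[1,[0,0,0],0],[1,[0,0,0],0]]}}

```text
time_s: 12.77
ee_pos: [521.4, 220.9, 68.9]
tool_rot: [[-0.121, 0.993, 0.004], [0.993, 0.121, 0.001], [0.001, 0.004, -1.0]]
ft_force: [9.4, -0.3, 2.1]
grip_width: 11.1
```

```bash
python3 - <<'E'
from h import *
from m import meas
s=wsave('w10.png');meas(s); print(r.sense()['ft_force'])
print(order.job_done())
E
```

```text
12.7667 [521.4 220.9  68.9] yaw 96.96696891155379 [ 0.02737031  0.63615106 -0.62557743  1.87631976  0.51289282  0.79038905
 -0.75322708] 11.050448141902118
155 306 323 [-167.5  112.5]
160 306 322 [-167.8  110. ]
165 306 322 [-167.8  107.4]
167 306 322 [-167.8  106.4]
ptr 192 315.31003134796237 [-167.4   94.3]
ptr 200 315.07501609787505 [-167.5   90. ]
ptr 208 315.1483790523691 [-167.4   85.6]
ptr 215 315.1373283395755 [-167.4   81.8]
[8.8538556  1.87641151 2.51965414]
the job is handed in; nothing more can be done
None
```

I pushed the green stick into the slot, let it go, then pulled the rod out until its pointer met the red marker and handed the job in while still holding it. The robot's clock read about 12.8 s; no verdict was reported.

- **Green stick:** I pushed it against the stop until the force reached about 22 N, then released it. Its tail measured 99 mm out from the base's front edge (100 mm expected). The last pictures show it still in the slot.
- **Rod:** Before hand-in the pointer was within about 0.4 mm of the marker's middle along the rod. The wrist force was about 9 N, which fits the spring, and there was no drift over the last 0.6 s.
- **Other checks:** The marker's measured position did not change during the pull. I did not re-measure the other things on the worktop, but nothing the arm did should have touched them.
- **Disagreement:** My early wrist-camera estimates put the marker 1–3 mm off along x (-165 to -167 mm against -167.7 mm), so I used the close-up view with pointer and marker side by side for the final alignment.

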